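Get the steam ironing station going

TASK

Get the steam ironing station going: first switch it on by pressing down the raised end of its rocker switch until it stays down, then gently press the large round key down and let it come back up. Do not press the other three keys, do not disturb the iron or the loose things around, and finish with the hand clear.

Things in the scene. Friction and masses are not known exactly. Their poses are not given: they have to be found in the camera images.
- station: White steam ironing station fixed on the counter, 240 (x) x 445 (y) x 90 mm high; origin at the centre of its underside on the counter, x away from the robot, y to the left, turned by some yaw. On its top (z 90 mm), on the right part (y -210 to +10 mm), is a grey panel with one rocker switch at the right end (y about -178 mm) and four white keys in two rows of two, 65 mm apart, whose places change; on the left (y 85 to 215 mm) lies the iron on a rubber rest.
- rocker (a joint): Angle of the rocker switch in rad: about 0 = off (near end raised), 0.3 = fully on (near end down, its near half then level). It counts as on above 0.22. Stiff by friction only: it stays where it is left. About 2 to 3 N at the near end turns it.
- rocker_press (a point): Point on top of the rocker's near half, 19 mm along it from its pivot ridge (its near end is 6 mm further). It moves with the rocker: about 107 mm above the counter when off, 101 mm when on. The white rocker is 50 mm long (along the station's x) and 26 mm wide and sits in a socket plate whose top is 94 mm above the counter; its pivot runs along the station's y. This point's axes are the rocker's.
- large_round_top (a point): Centre of the top of the large round key, 38 mm across, the larger of the two round ones. Its top is 14 mm above the panel and 104 mm above the counter; it sinks straight down 6 mm against a spring (about 1.4 N to start, 4 N at the bottom) and springs back. This is the key to press.
- large_round (a joint): How far the large round key is pressed, in m: 0 = up, 0.006 = right down; it springs back when let go. It counts as pressed beyond 0.004.
- small_round_top (a point): Centre of the top of the small round key, 20 mm across, same height and spring. Not to be pressed.
- small_round (a joint): How far the small round key is pressed, in m: 0 = up, 0.006 = right down; it springs back when let go.
- square_top (a point): Centre of the top of the square key, 28 mm wide, same height and spring. Not to be pressed.
- square (a joint): How far the square key is pressed, in m: 0 = up, 0.006 = right down; it springs back when let go.
- bar_top (a point): Centre of the top of the bar-shaped key, 16 mm (station's x) by 44 mm (station's y), same height and spring. Not to be pressed.
- bar (a joint): How far the bar-shaped key is pressed, in m: 0 = up, 0.006 = right down; it springs back when let go.
- iron_center (a point): Middle of the loose iron (220 x 104 x 114 mm high, nose away from the robot) that lies on the station's rest; the point is 50 mm above its sole. Bystander.
- spray_center (a point): Middle of a loose spray bottle (70 mm across, 191 mm high), half-way up, standing left of the station. Bystander.
- cup_center (a point): Middle of a loose steel measuring cup (72 mm across, 75 mm high), half-way up, standing right of the station. Bystander.
- brush_grip (a point): Handle of a loose brush (170 mm long, lying) beyond the station. Bystander.

How it is judged:
By the outcome, as a careful person would: the job done as asked, in the order asked, and still so for the second after the job is handed in, with the robot touching nothing.
It also fails if it takes over 37 s, if anything falls off the work surface, if the arm or the gripper's body presses on something with over 40 N, if the wrist force passes 120 N, or if a joint passes its speed limit or range.

ROBOT

A 6-joint arm with a two-finger parallel gripper is mounted at the origin on the work surface. World frame = base frame: x ahead of the robot, y to its left, z up, the work surface at z = 0. Lengths are in m, angles in rad, forces in N, time in s.
With the tool pointing down it reaches from about 0.375 to 0.925 m from the base axis. Payload 5.7 kg.
Tool frame: the origin (TCP) lies between the finger pads; the fingertips stand 17 mm ahead of it and the grasp point (between the pads) lies 2 mm behind it; z points along the fingers, y is the line along which they close (so a half turn about z gives the same grasp; the last joint's range is limited). The gripper opens to 88 mm and grips with 3 to 60 N. Pads are 20 mm wide; open, the fingers measure 115 mm over their backs; the gripper's body (75 mm by 178 mm) begins 61 mm behind the grasp point.
Start: joints at [1.069, 0.359, 1.51, -0, 1.272, -0.115], TCP at [0.226, 0.556, 0.218] pointing down, gripper open.
Joint ranges: [-2.97, 2.97], [-1.01, 2.36], [0.21, 2.38], [-0.96, 4.11], [0.2, 2.71], [-2.98, 2.98]. Speed limits (rad/s): [2.39, 2.39, 3.14, 3.14, 3.14, 3.14].

INTERFACE

Orientations are given as a unit quaternion [x, y, z, w].
In Python, from workcell import bot gives the robot as it stands.
- The arm moves only by the tool jog_arm, never from a script. Its argument "series" is one flat list of numbers, 6 for each row, row after row: the shift along the tool's x, y, z normalised to -1 to 1, where 1 is 25 cm, then the turn, a rotation vector about the tool's x, y, z normalised to -1 to 1, where 1 is 2 pi rad. A call has 1 to 10 rows; each row is the pose to reach, as a shift and turn from the pose commanded when the call began, along the tool's axes at that moment, turning the shorter way round; what a row does not reach only later rows make up. A row lasts 1/8 s, in which the tool goes at most 62.5 mm and 10.7 degrees, less where a joint would pass 70% of its speed; a pose out of reach is approached as far as the arm can. A call with a number of a shift or a turn outside -1 to 1 is refused whole. A call with a gripper value outside its range is refused whole. "hand" is the gripper's target within -1 to 1 (fully open at 1, half-way at 0, shut at -1), set as the call begins (left out, the last holds). The fingers move at their own pace and stop on an object; "newtons" is the grip in N (left out, the last holds). Time passes only in rows, so rows that repeat a pose let the fingers close. It gives the time, the measured TCP pose, the force, the opening and the grip force at its end, in the units of the state.
- bot.get_obs(): the state, without advancing time (a new reading comes with each control period).
- bot.read_camera(name): name is "side" or "top" or "wrist"; returns the picture (400x640x3 uint8, blue, green, red); there is no depth.
- bot.camera_model(name): a dict with "intrinsics" (3x3 intrinsics, pixels), "extrinsics" (4x4, takes a point from camera to world coordinates); the wrist camera has in their place "mount" (4x4, takes a point from camera to tool coordinates, whose origin is the TCP and whose axes are the flange's). Camera axes: x right, y down, z forward; pixel columns grow to the right and rows downward; lengths in m; the calibration is good to about 2 mm. A picture is of the moment at which its call begins: read the wrist's pose just before it. camera_model takes no time and is no camera call.
- bot.finish_job(): hands the job in; it is judged then, once.
The state is a dict: "clock": time; "joints": joint angles; "joint_vel": joint speeds; "effort": joint torques, N m; "eef_pos": TCP position; "eef_rot": TCP orientation; "force": force on the tool from outside, world axes, zero at the start; "wrist_torque": the same for the moment, N m; "gripper_width": finger opening in m; "finger_force": force on a finger pad.
Only numpy, scipy, OpenCV 4.12 (cv2) and the standard library are available. Lean on these libraries where they do the work, as an engineer would, in place of code of your own. Each camera call takes 0.05 s, during which the arm holds its last target. There are 200 camera calls.

## Working session

There is one attempt and no reset: what is moved stays moved. The work goes in short steps, Python scripts to look and compute and a tool call to move; the robot and the scene stay as the last step left them, time stands still between calls to the robot, and variables do not carry over. Pictures are saved under pics/ and viewed, at most 10 in all, crops included, and the job is handed in when it is done.

Besides the shell and the picture viewer there is one more tool, called as name(argument=value, ...), one argument or row to a line, values as JSON. jog_arm: Moves the arm, as the interface text tells. Its arguments: {"type":"object","properties":{"series":{"type":"array","items":{"type":"number"}},"hand":{"type":"number"},"newtons":{"type":"number"}},"required":["series"]}

```bash
mkdir -p pics; python3 - <<'E'
from workcell import bot
import cv2, numpy as np
o=bot.get_obs(); print(o)
for n in ("top","side"):
    cv2.imwrite(f"pics/{n}0.png",bot.read_camera(n)); m=bot.camera_model(n); print(n,np.round(m["intrinsics"],1).tolist(),np.round(m["extrinsics"],3).tolist())
print(bot.camera_model("wrist"))
E
```

```text
{'clock': 0.0, 'joints': array([ 1.06891324e+00,  3.59503971e-01,  1.51141106e+00, -2.00399419e-05,
        1.27250856e+00, -1.15076708e-01]), 'joint_vel': array([-1.19520488e-03,  1.46134556e-03,  8.36482129e-04,  7.09984476e-04,
       -8.16976228e-04,  6.89721799e-05]), 'effort': array([ 1.29728134e-03, -5.15373802e+01, -2.70728230e+01,  6.78279251e-02,
        3.49647983e-02, -9.59279691e-05]), 'eef_pos': array([0.22600427, 0.55505767, 0.21691836]), 'eef_rot': array([ 1.92196764e-01,  9.81355983e-01, -8.75160168e-04, -2.68822591e-04]), 'force': array([-0.20072337, -0.37787554, -0.52631422]), 'wrist_torque': array([ 0.02338674,  0.02354017, -0.02910874]), 'finger_force': 0.0, 'gripper_width': 0.08765124526895625}
top [[454.5, 0.0, 324.3], [0.0, 454.5, 206.1], [0.0, 0.0, 1.0]] [[0.008, -0.982, 0.19, 0.346], [-1.0, -0.009, -0.001, 0.05], [0.003, -0.19, -0.982, 1.485], [0.0, 0.0, 0.0, 1.0]]
side [[373.7, 0.0, 318.7], [0.0, 373.7, 194.3], [0.0, 0.0, 1.0]] [[0.783, -0.336, 0.524, 0.059], [-0.622, -0.41, 0.667, -0.64], [-0.009, -0.848, -0.53, 0.667], [0.0, 0.0, 0.0, 1.0]]
{'intrinsics': array([[322.48765078,   0.        , 323.60700808],
       [  0.        , 322.48765078, 203.80855559],
       [  0.        ,   0.        ,   1.        ]]), 'mount': array([[ 7.68471645e-04, -9.52544454e-01, -3.04398542e-01,
         8.40956847e-02],
       [ 9.99999132e-01,  4.06078282e-04,  1.25382782e-03,
         1.60313053e-04],
       [-1.07071710e-03, -3.04399241e-01,  9.52543939e-01,
        -1.65661784e-01],
       [ 0.00000000e+00,  0.00000000e+00,  0.00000000e+00,
         1.00000000e+00]])}
```

View pics/top0.png

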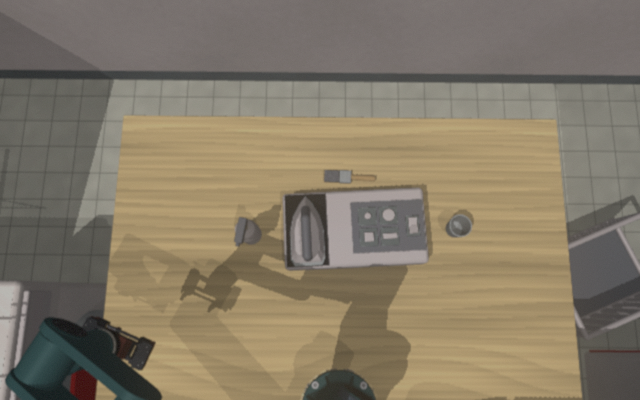

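View pics/side0.png

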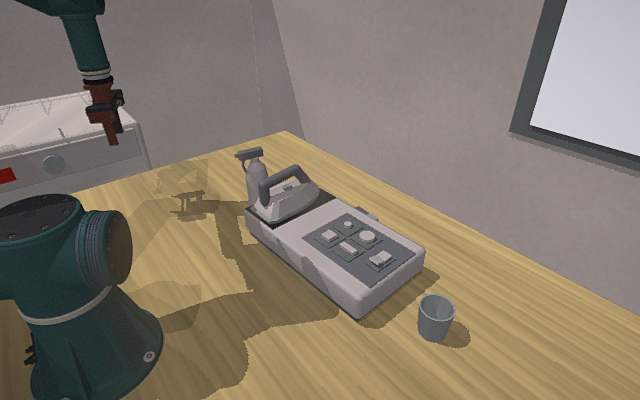

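The top view shows the station at columns 285–427, rows 188–270: large round key at about (388,215), small round (367,216), square (368,237), bar (390,236) and rocker (413,225). The side view confirms this layout.

```bash
cat > h.py <<'E'
from workcell import bot
import cv2, numpy as np
from scipy.spatial.transform import Rotation as R
def cam(n,o=None):
    m=bot.camera_model(n); K=m["intrinsics"]
    if n!="wrist": return K,m["extrinsics"]
    T=np.eye(4); T[:3,:3]=R.from_quat(o["eef_rot"]).as_matrix(); T[:3,3]=o["eef_pos"]
    return K,T@m["mount"]
def ray(K,E,uv,z):
    d=E[:3,:3]@np.linalg.solve(K,[uv[0],uv[1],1.]); return E[:3,3]+d*(z-E[2,3])/d[2]
def proj(K,E,p):
    c=E[:3,:3].T@(np.asarray(p)-E[:3,3]); q=K@c; return q[:2]/q[2]
def shift(o,p):   # normalised tool shift to world point p
    return R.from_quat(o["eef_rot"]).inv().apply(np.asarray(p)-o["eef_pos"])/.25
E
python3 - <<'E'
from h import *
K,E=cam("top"); im=cv2.imread("pics/top0.png"); g=im.min(2)
m=np.zeros_like(g); m[200:252,352:424]=(g[200:252,352:424]>135)*255
n,l,s,c=cv2.connectedComponentsWithStats(m)
for i in range(1,n):
    if s[i,4]>8: print(s[i],c[i].round(1),ray(K,E,c[i],.104).round(4))
# station outline: top corners
for uv in [(284,193),(425,187),(428,263),(286,270)]: print(uv,ray(K,E,uv,.09).round(3))
cv2.imwrite("pics/crop.png",cv2.resize(im[180:280,275:475],None,fx=4,fy=4,interpolation=cv2.INTER_CUBIC))
o=bot.get_obs(); print(R.from_quat(o["eef_rot"]).as_matrix().round(3))
E
```

```text
[352 200  38   2  55] [367.3 200.3] [ 0.6319 -0.0846  0.104 ]
[383 209  11  12 101] [388.1 214.6] [ 0.5876 -0.1485  0.104 ]
[365 213   6   6  27] [367.1 215.5] [ 0.5841 -0.0837  0.104 ]
[409 218   9  15 112] [412.7 224.6] [ 0.5571 -0.2234  0.104 ]
[365 233   9   9  70] [368.7 236.7] [ 0.5183 -0.0878  0.104 ]
[383 233  14   6  61] [389.5 235.6] [ 0.5225 -0.1516  0.104 ]
[352 241   1  11  11] [352. 246.] [ 0.4895 -0.0368  0.104 ]
[404 250  20   2  29] [414.9 250.7] [ 0.4769 -0.2277  0.104 ]
(284, 193) [0.656 0.175 0.09 ]
(425, 187) [ 0.679 -0.268  0.09 ]
(428, 263) [ 0.441 -0.27   0.09 ]
(286, 270) [0.416 0.163 0.09 ]
[[-0.926  0.377 -0.001]
 [ 0.377  0.926 -0.001]
 [ 0.    -0.002 -1.   ]]
```

View pics/crop.png

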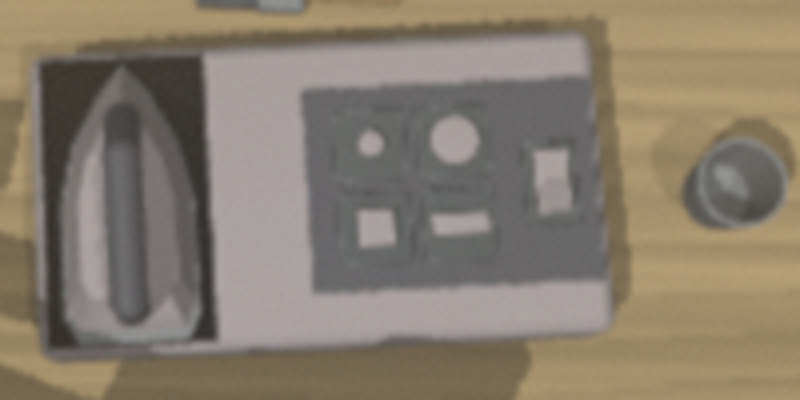

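The crop confirms the layout and shows the rocker's raised near half at crop (553,195). I'll lift, then travel to a hover over the panel.

jog_arm(
  series=[0,0,-0.4,0,0,0,0,0,-0.4,0,0,0,-0.75,-0.77,-0.4,0,0,-0.07,-0.75,-0.77,-0.4,0,0,-0.07,-0.75,-0.77,-0.4,0,0,-0.07,-0.75,-0.77,-0.4,0,0,-0.07,-0.75,-0.77,-0.4,0,0,-0.07],
  hand=-1,
  newtons=20,
)

```text
clock: 0.98
eef_pos: [0.3277, 0.3036, 0.3175]
eef_rot: [-0.025, 1.0, -0.001, -0.0]
force: [-0.5, -0.5, -0.0]
gripper_width: 0.0214
finger_force: 0.0
```

jog_arm(
  series=[-0.35,-1,0,0,0,0,-0.35,-1,0,0,0,0,-0.35,-1,0,0,0,0,-0.35,-1,0,0,0,0,-0.35,-1,0,0,0,0],
)

```text
clock: 1.6
eef_pos: [0.4288, 0.0585, 0.3175]
eef_rot: [-0.024, 1.0, -0.0, -0.0]
force: [-0.1, 0.0, -0.5]
gripper_width: 0.0005
finger_force: 0.0
```

jog_arm(
  series=[-0.35,-1,0,0,0,0,-0.35,-1,0,0,0,0,-0.35,-1,0,0,0,0,-0.35,-1,0,0,0,0,-0.35,-1,0,0,0,0,-0.35,-1,0,0,0,0,-0.35,-1,0,0,0,0],
)

```text
clock: 2.48
eef_pos: [0.528, -0.1813, 0.3177]
eef_rot: [-0.027, 1.0, 0.001, -0.0]
force: [-0.4, -0.2, 0.2]
gripper_width: 0.0006
finger_force: 0.0
```

```bash
python3 - <<'E'
from h import *
o=bot.get_obs(); im=bot.read_camera("wrist"); cv2.imwrite("pics/w1.png",im); np.savez("w1",p=o["eef_pos"],q=o["eef_rot"])
print(o["clock"],o["eef_pos"],o["eef_rot"],o["force"],o["gripper_width"])
K,E=cam("wrist",o)
for n,p in dict(large=(.5876,-.1485,.104),small=(.5841,-.0837,.104),rock=(.557,-.2234,.104)).items(): print(n,proj(K,E,p).round(0))
E
```

```text
2.475 [ 0.52795789 -0.18127676  0.31765053] [-2.72557778e-02  9.99628235e-01  5.69178205e-04 -4.35648946e-04] [-0.4192582  -0.22699418  0.1825307 ] 0.0006025143419505421
large [346. 222.]
small [398. 222.]
rock [287. 196.]
```

View pics/w1.png

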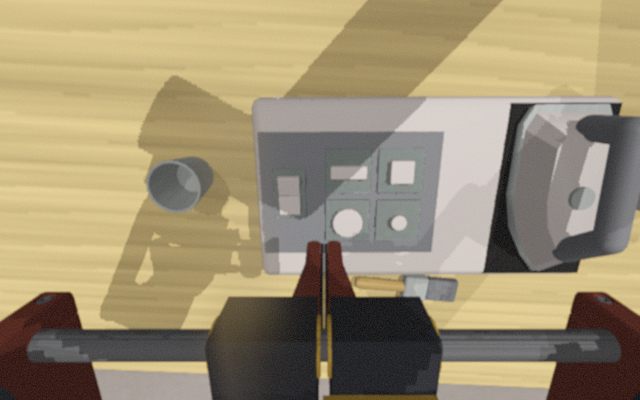

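The wrist view (near side at the top) shows the large key at (347,223), small round (398,223), square (402,172), bar (349,172) and rocker (288,195), with the shaded near half at rows 177–197. This agrees with the top-camera estimate.

```bash
python3 - <<'E'
from h import *
d=np.load("w1.npz"); o=dict(eef_pos=d["p"],eef_rot=d["q"]); K,E=cam("wrist",o)
im=cv2.imread("pics/w1.png"); g=im.min(2)
m=np.zeros_like(g); m[140:240,268:430]=(g[140:240,268:430]>128)*255
n,l,s,c=cv2.connectedComponentsWithStats(m)
for i in range(1,n):
    if s[i,4]>40: print(s[i],c[i].round(1),ray(K,E,c[i],.104).round(4), cv2.minAreaRect(np.argwhere(l==i)[:,::-1].astype(np.float32)))
print(g[168:222,289]); print(g[190,270:308])
for p in [(.538,-.224,.107),(.5876,-.1485,.104)]: print(shift(o,p).round(3))
print("tip px",proj(K,E,o["eef_pos"]+[0,0,-.017]))
E
```

```text
[ 326  140  104  100 7945] [383.9 194. ] [ 0.5485 -0.1054  0.104 ] ((377.5, 189.5), (99.0, 103.0), 90.0)
[ 268  177   57   63 2238] [293.4 215.1] [ 0.5819 -0.2153  0.104 ] ((295.9999694824219, 207.99998474121094), (55.99999237060547, 61.99999237060547), -0.0)
[ 99  98 103  97 101  96  98 102 125 136 146 149 147 146 144 148 145 143
 146 146 146 147 150 144 146 145 138 133 144 155 154 154 150 154 154 157
 155 151 153 150 153 153 153 152 152 148 135 134 129 129 132 137 142 136]
[106 105  99  94  95 100 102 108 126 138 146 147 146 146 149 143 143 146
 143 150 143 149 145 140 146 147 146 146 143 117  97  96  94  99  93  87
  98 101]
[-0.032 -0.174  0.842]
[-0.246  0.117  0.855]
tip px [323.07151265 243.18838193]
```

```bash
python3 - <<'E'
from h import *
d=np.load("w1.npz"); o=dict(eef_pos=d["p"],eef_rot=d["q"]); K,E=cam("wrist",o)
im=cv2.imread("pics/w1.png"); g=im.min(2)
m=np.zeros_like(g); m[200:240,330:368]=(g[200:240,330:368]>165)*255
n,l,s,c=cv2.connectedComponentsWithStats(m)
i=1+s[1:,4].argmax(); print(s[i],c[i],ray(K,E,c[i],.104))
for uv,z in [((287.8,176),.109),((288.2,195),.101),((288.8,213.5),.101)]: print(ray(K,E,uv,z).round(4))
E
```

```text
[333 209  30  28 647] [347.55950541 222.63060278] [ 0.58823905 -0.1469109   0.104     ]
[ 0.5312 -0.2228  0.109 ]
[ 0.557  -0.2226  0.101 ]
[ 0.5811 -0.2213  0.101 ]
```

jog_arm(
  series=[-0.024,-0.172,0.3,0,0,0,-0.024,-0.172,0.5,0,0,0,-0.024,-0.172,0.7,0,0,0,-0.024,-0.172,0.73,0,0,0,-0.024,-0.172,0.73,0,0,0],
)

```text
clock: 3.15
eef_pos: [0.5375, -0.2254, 0.1366]
eef_rot: [-0.027, 1.0, -0.0, 0.0]
force: [-1.2, 0.3, -0.3]
gripper_width: 0.0006
finger_force: 0.0
```

jog_arm(
  series=[0,0.008,0.02,0,0,0,0,0.008,0.035,0,0,0,0,0.008,0.05,0,0,0,0,0.008,0.06,0,0,0,0,0.008,0.07,0,0,0,0,0.008,0.075,0,0,0,0,0.008,0.075,0,0,0],
)

```text
clock: 4.03
eef_pos: [0.5367, -0.224, 0.1164]
eef_rot: [-0.026, 1.0, 0.0, -0.0]
force: [0.0, 0.1, -0.1]
gripper_width: 0.0006
finger_force: 0.0
```

jog_arm(
  series=[0,0,0.004,0,0,0,0,0,0.008,0,0,0,0,0,0.008,0,0,0],
)

```text
clock: 4.4
eef_pos: [0.5367, -0.224, 0.1145]
eef_rot: [-0.027, 1.0, -0.0, -0.0]
force: [-0.5, -0.1, -0.1]
gripper_width: 0.0003
finger_force: 0.0
```

```bash
python3 - <<'E'
from h import *
o=bot.get_obs(); im=bot.read_camera("wrist"); s=bot.read_camera("side")
K,E=cam("side"); u,v=proj(K,E,(.545,-.2232,.105)).astype(int); print(u,v,o["force"],o["eef_pos"])
a=cv2.resize(s[v-50:v+50,u-65:u+65],(780,600),interpolation=cv2.INTER_CUBIC); cv2.imwrite("pics/s1.png",a)
E
```

```text
375 258 [-0.53303597 -0.13234631 -0.06448366] [ 0.53672935 -0.22400131  0.11446908]
```

View pics/s1.png

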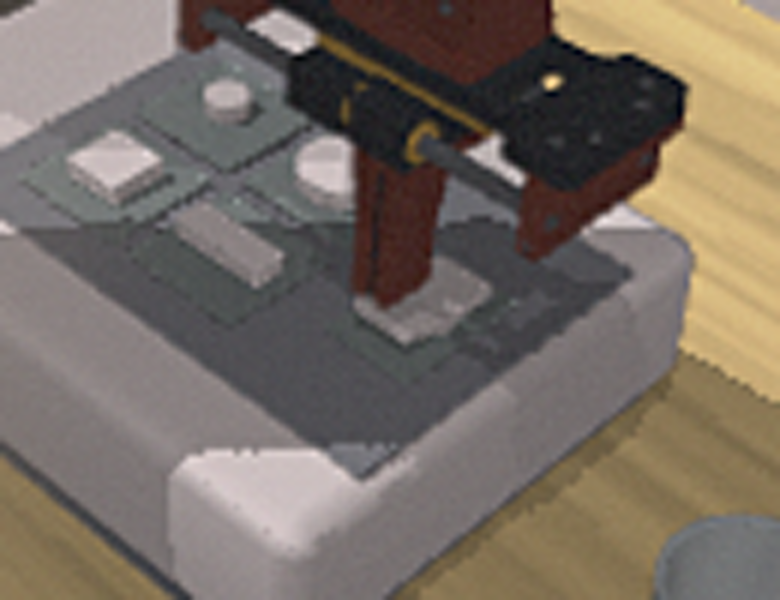

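The tip is over the rocker's near half, with no contact force readable yet. I'll keep going down in small steps.

jog_arm(
  series=[0,0,0.004,0,0,0,0,0,0.008,0,0,0,0,0,0.008,0,0,0],
)

```text
clock: 4.88
eef_pos: [0.5367, -0.224, 0.1124]
eef_rot: [-0.027, 1.0, 0.0, -0.0]
force: [-0.1, 0.1, -0.2]
gripper_width: 0.0005
finger_force: 0.0
```

```bash
python3 - <<'E'
from h import *
K,E=cam("side"); f=lambda p:((proj(K,E,p)-[310,208])*6).round(0)
for dx in(-.01,.01):
  for dy in (-.013,.013): print(dx,dy,f((.5367+dx,-.224+dy,.0975)))
print("near end",f((.5315,-.2228,.109)),f((.5315,-.2228,.101)))
s=bot.read_camera("side"); a=cv2.resize(s[208:308,310:440],(780,600),interpolation=cv2.INTER_CUBIC); cv2.imwrite("pics/s2.png",a)
E
```

```text
-0.01 -0.013 [384. 359.]
-0.01 0.013 [334. 321.]
0.01 -0.013 [423. 335.]
0.01 0.013 [372. 298.]
near end [368. 309.] [366. 325.]
```

View pics/s2.png

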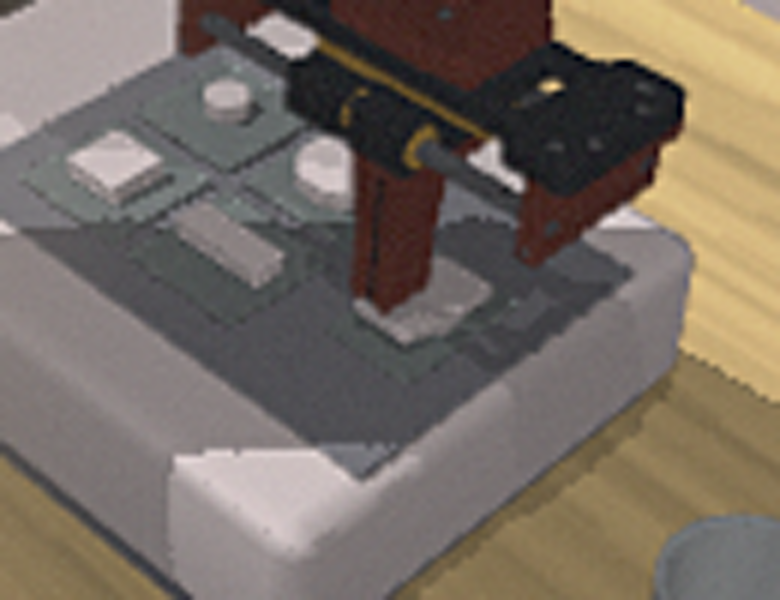

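The rendered tip sits higher than the nominal 17 mm, roughly 15–20 mm above the rocker, which fits the zero force. I'll descend further and watch the force.

jog_arm(
  series=[0,0,0.006,0,0,0,0,0,0.012,0,0,0,0,0,0.018,0,0,0,0,0,0.018,0,0,0],
)

```text
clock: 5.42
eef_pos: [0.5366, -0.224, 0.1078]
eef_rot: [-0.027, 1.0, 0.0, -0.0]
force: [-0.5, -1.1, -0.9]
gripper_width: 0.0003
finger_force: 0.0
```

```bash
python3 - <<'E'
from h import *
o=bot.get_obs(); print(o["force"],o["eef_pos"],o["clock"])
s=bot.read_camera("side"); t=bot.read_camera("top")
a=cv2.resize(s[238:288,350:415],(780,600),interpolation=cv2.INTER_CUBIC); cv2.imwrite("pics/s3.png",a)
K,E=cam("side")
for z in (.092,.1,.105,.11): print(z,((proj(K,E,(.5267,-.234,z))-[350,238])*12).round(0))
E
```

```text
[-0.50316143 -1.1100065  -0.9072269 ] [ 0.53664899 -0.22395474  0.10782772] 5.425
0.092 [275. 372.]
0.1 [278. 339.]
0.105 [279. 318.]
0.11 [281. 298.]
```

View pics/s3.png

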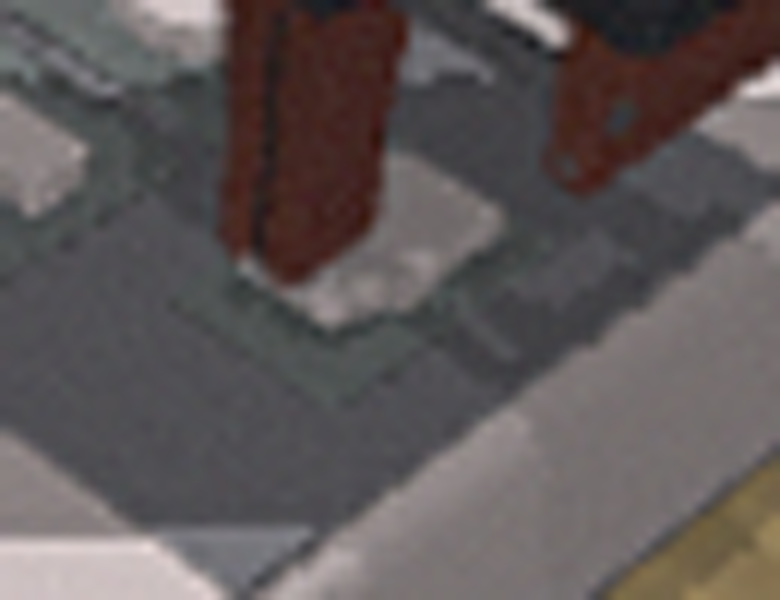

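Crop s3 shows the tip's lowest corner at (290,285), just above the near end of the rocker. I'll continue down.

jog_arm(
  series=[0,0,0.006,0,0,0,0,0,0.012,0,0,0,0,0,0.012,0,0,0],
)

```text
clock: 5.9
eef_pos: [0.5367, -0.224, 0.1049]
eef_rot: [-0.026, 1.0, 0.0, -0.0]
force: [-0.5, 0.4, -0.1]
gripper_width: 0.0002
finger_force: 0.0
```

jog_arm(
  series=[0,0,0.004,0,0,0,0,0,0.008,0,0,0,0,0,0.008,0,0,0],
)

```text
clock: 6.28
eef_pos: [0.5368, -0.2241, 0.1031]
eef_rot: [-0.027, 1.0, -0.0, -0.0]
force: [-0.6, 0.2, 1.4]
gripper_width: 0.0003
finger_force: 0.5
```

Contact begins here (1.4 N). I'll press through.

jog_arm(
  series=[0,0,0.006,0,0,0,0,0,0.012,0,0,0,0,0,0.012,0,0,0],
)

```text
clock: 6.65
eef_pos: [0.5365, -0.224, 0.0999]
eef_rot: [-0.026, 1.0, 0.0, -0.0]
force: [-1.0, -0.2, 1.8]
gripper_width: 0.0005
finger_force: 0.7
```

jog_arm(
  series=[0,0,0.004,0,0,0,0,0,0.008,0,0,0,0,0,0.008,0,0,0],
)

```text
clock: 7.02
eef_pos: [0.5369, -0.224, 0.0979]
eef_rot: [-0.027, 1.0, -0.0, 0.0]
force: [-0.3, -0.2, 1.0]
gripper_width: 0.0006
finger_force: 0.5
```

jog_arm(
  series=[0,0,0.004,0,0,0,0,0,0.008,0,0,0,0,0,0.008,0,0,0],
)

```text
clock: 7.4
eef_pos: [0.5367, -0.224, 0.0961]
eef_rot: [-0.027, 1.0, -0.0, -0.0]
force: [-3.6, -0.5, 3.3]
gripper_width: 0.0005
finger_force: 2.0
```

jog_arm(
  series=[0,0,0.002,0,0,0,0,0,0.004,0,0,0,0,0,0.004,0,0,0],
)

```text
clock: 7.78
eef_pos: [0.5367, -0.224, 0.096]
eef_rot: [-0.027, 1.0, -0.0, 0.0]
force: [-5.2, 0.6, 11.1]
gripper_width: 0.0002
finger_force: 5.7
```

It bottomed out with 11 N after about 8 mm of travel. I'll lift and check.

jog_arm(
  series=[0,0,-0.1,0,0,0,0,0,-0.2,0,0,0,-0.2,0.2,-0.24,0,0,0,-0.2,0.3,-0.24,0,0,0,-0.2,0.3,-0.24,0,0,0],
)

```text
clock: 8.4
eef_pos: [0.5836, -0.1445, 0.155]
eef_rot: [-0.028, 1.0, 0.0, 0.0]
force: [-0.2, -1.1, -0.7]
gripper_width: 0.0005
finger_force: 0.0
```

```bash
python3 - <<'E'
from h import *
o=bot.get_obs(); print(o["clock"],o["force"],o["eef_pos"],o["eef_rot"],shift(o,(.588,-.1475,.12)))
s=bot.read_camera("side")
a=cv2.resize(s[208:308,310:440],(780,600),interpolation=cv2.INTER_CUBIC); cv2.imwrite("pics/s4.png",a)
E
```

```text
8.4 [-0.22442999 -1.11553148 -0.68280749] [ 0.58359951 -0.1444662   0.15498379] [-2.79405534e-02  9.99609462e-01  1.72854798e-04  4.67448606e-04] [-0.01676449 -0.01314419  0.13994684]
```

View pics/s4.png

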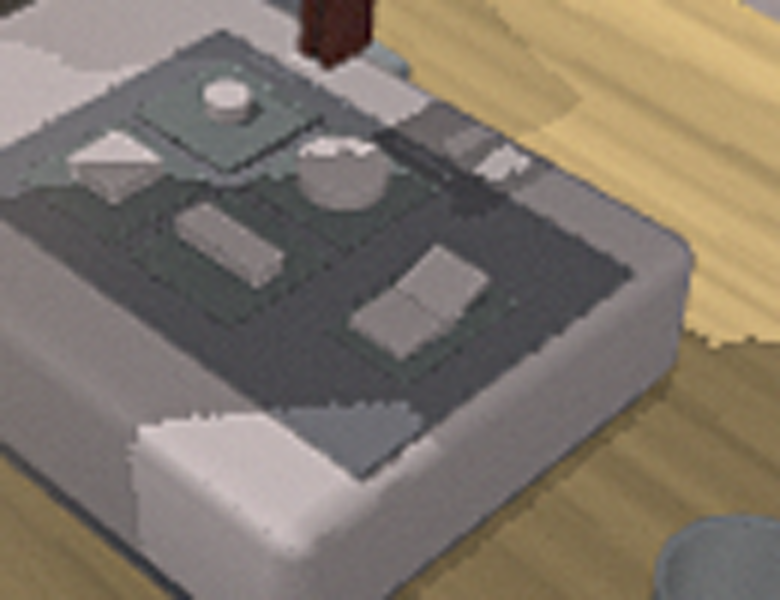

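The rocker's near half is now low and level and the far half raised, so it is on. Next, the large round key.

jog_arm(
  series=[-0.017,-0.013,0,0,0,0,-0.017,-0.013,0.06,0,0,0,-0.017,-0.013,0.12,0,0,0,-0.017,-0.013,0.16,0,0,0,-0.017,-0.013,0.17,0,0,0,-0.017,-0.013,0.17,0,0,0],
)

```text
clock: 9.2
eef_pos: [0.587, -0.1495, 0.1123]
eef_rot: [-0.026, 1.0, 0.0, -0.0]
force: [-0.0, 1.2, 0.5]
gripper_width: 0.0001
finger_force: 0.0
```

jog_arm(
  series=[0,0,0.006,0,0,0,0,0,0.012,0,0,0,0,0,0.018,0,0,0,0,0,0.022,0,0,0,0,0,0.026,0,0,0,0,0,0.03,0,0,0,0,0,0.03,0,0,0],
)

```text
clock: 10.07
eef_pos: [0.5871, -0.1495, 0.1049]
eef_rot: [-0.027, 1.0, 0.0, -0.0]
force: [1.0, 0.1, -0.1]
gripper_width: 0.0005
finger_force: 0.0
```

jog_arm(
  series=[0,0,0.004,0,0,0,0,0,0.008,0,0,0,0,0,0.008,0,0,0],
)

```text
clock: 10.45
eef_pos: [0.5871, -0.1495, 0.1029]
eef_rot: [-0.027, 1.0, -0.0, -0.0]
force: [0.4, 0.8, -0.1]
gripper_width: 0.0004
finger_force: 0.0
```

jog_arm(
  series=[0,0,0.004,0,0,0,0,0,0.008,0,0,0,0,0,0.008,0,0,0],
)

```text
clock: 10.82
eef_pos: [0.5871, -0.1495, 0.1009]
eef_rot: [-0.027, 1.0, -0.0, -0.0]
force: [-0.1, 0.3, 0.7]
gripper_width: 0.0005
finger_force: 0.0
```

The rocker stop (TCP 0.096 with its surface at 0.101) means the closed fingertips sit 5 mm behind the TCP. So key contact should come near 0.099 and the bottom near 0.093.

jog_arm(
  series=[0,0,0.006,0,0,0,0,0,0.012,0,0,0,0,0,0.012,0,0,0],
)

```text
clock: 11.2
eef_pos: [0.5873, -0.1496, 0.0981]
eef_rot: [-0.027, 1.0, -0.0, 0.0]
force: [-0.3, -1.2, 1.8]
gripper_width: 0.0003
finger_force: 0.9
```

jog_arm(
  series=[0,0,0.004,0,0,0,0,0,0.008,0,0,0,0,0,0.012,0,0,0,0,0,0.012,0,0,0],
)

```text
clock: 11.7
eef_pos: [0.5872, -0.1495, 0.0951]
eef_rot: [-0.027, 1.0, -0.0, 0.0]
force: [-0.5, 0.6, 3.3]
gripper_width: 0.0006
finger_force: 1.6
```

jog_arm(
  series=[0,0,0.004,0,0,0,0,0,0.006,0,0,0,0,0,0.006,0,0,0],
)

```text
clock: 12.08
eef_pos: [0.5872, -0.1495, 0.0936]
eef_rot: [-0.027, 1.0, -0.0, 0.0]
force: [0.2, 0.2, 3.8]
gripper_width: 0.0004
finger_force: 1.9
```

jog_arm(
  series=[0,0,0.003,0,0,0,0,0,0.004,0,0,0,0,0,0.004,0,0,0],
)

```text
clock: 12.45
eef_pos: [0.5873, -0.1496, 0.0933]
eef_rot: [-0.027, 1.0, -0.0, 0.0]
force: [-2.0, -0.2, 10.0]
gripper_width: 0.0002
finger_force: 4.9
```

The key is at its bottom, well past 4 mm. I'll release straight up and get clear.

jog_arm(
  series=[0,0,-0.02,0,0,0,0,0,-0.06,0,0,0,0,0,-0.2,0,0,0,0,0,-0.4,0,0,0,0,0,-0.6,0,0,0,0,0,-0.8,0,0,0,0,0,-0.8,0,0,0,0,0,-0.8,0,0,0],
)

```text
clock: 13.45
eef_pos: [0.5865, -0.1492, 0.2919]
eef_rot: [-0.027, 1.0, 0.0, -0.001]
force: [0.3, 0.3, -0.5]
gripper_width: 0.0004
finger_force: 0.0
```

```bash
python3 - <<'E'
from h import *
o=bot.get_obs(); print(o["clock"],o["force"],o["eef_pos"])
s=bot.read_camera("side")
a=cv2.resize(s[130:350,220:480],(780,600),interpolation=cv2.INTER_CUBIC); cv2.imwrite("pics/s5.png",a)
E
```

```text
13.45 [ 0.2534311   0.2570853  -0.50325205] [ 0.58649417 -0.14918574  0.29190266]
```

View pics/s5.png

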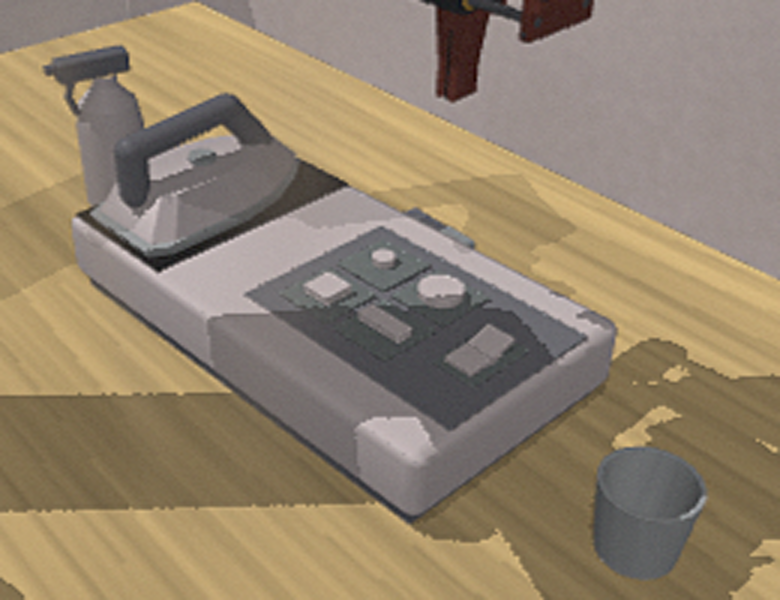

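The rocker is on at (480,350), the large key is back up at (440,290), everything else looks undisturbed and the hand is clear.

```bash
python3 -c "
from workcell import bot
print(bot.finish_job())"
```

```text
the job is handed in; nothing more can be done
None
```

The station is on: I pressed the rocker down until it stayed, then pressed the large round key fully and it came back up. The other keys and loose items look untouched, the hand is clear, and I handed the job in at about 13.5 s.

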